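# Clamp the heat sink until the torque knob clicks

## Robot

A 6-joint arm with a two-finger parallel gripper is mounted at the origin on a cart in front of the work surface, level with it; the furniture and walls round the work are solid. World frame = base frame: x ahead of the robot, y to its left, z up, the work surface at z = 0. Lengths are in m, angles in degrees, forces in N, time in s.
With the tool pointing down it reaches from about 0.3 to 0.75 m from the base axis. Payload 8.5 kg.
Tool frame: the origin (TCP) lies on the centre line of the jaws, within the pads' length; the fingertips stand 19 mm ahead of it and the grasp point (between the pads) is the TCP (env.tcp_to_tips is the z of the fingertips in the tool frame, in m); z points along the fingers, y is the line along which they close (so a half turn about z gives the same grasp; the last joint's range is limited). The gripper opens to 85 mm and grips with 20 to 120 N. Pads are 22 mm wide; open, the fingers measure 114 mm over their backs; the gripper's body (76 mm by 85 mm) begins 54 mm behind the grasp point. The pads swing forward as they close: fully open they stand 13 mm farther back than shut.
Start: joints at [61.232, 21.807, 74.336, -0, 83.858, -12.336], TCP at [0.156, 0.528, 0.25] pointing down, gripper open.
Joint ranges: [-178.18, 178.18], [-50.72, 133.34], [12.68, 142.11], [-81.47, 261.47], [9.98, 163.14], [-165.26, 165.26]. Speed limits (degrees/s): [136.94, 136.94, 180, 180, 180, 180].

## Interface

Orientations are given as a 3x3 rotation matrix whose columns are the frame's x, y, z axes.
In Python, from rig import env gives the robot as it stands.
- The arm moves only by the tool servo_tool, never from a script. Its argument "steps" is a list of rows, each an object of numbers: "tx", "ty", "tz": the shift along the world's x, y, z in cm; "yaw": the turn about the world's z in degrees; "claw": the finger opening in cm, from 0 to 8.54. In form: [{"tx": .., "ty": .., "tz": .., "yaw": .., "claw": ..}, ...]. A call has 1 to 20 rows; each row shifts and turns the commanded pose from where the row before left it; what a row does not reach is not made up. A row lasts 1/10 s, in which the tool goes at most 50 mm and 8.59 degrees, less where a joint would pass 70% of its speed; a pose out of reach is approached as far as the arm can. A call with a gripper value outside its range is refused whole. The fingers move at their own pace and stop on an object; "newtons" is the grip in N (left out, the last holds). Time passes only in rows, so rows that do not move let the fingers close. It gives the time, the measured TCP pose, the force, the opening and the grip force at its end, in the units of the state.
- env.observe(): the state, without advancing time (a new reading comes with each control period).
- env.get_image(name): name is "scene" or "side" or "wrist"; returns (picture, depth): 480x640x3 uint8, red, green, blue; 480x640 float32, m along the optical axis (not along the pixel's ray), 0 where there is no reading.
- env.camera_model(name): a dict with "fovy" (degrees; the focal length in pixels is half the picture's height over the tangent of half this angle, whatever the lens; pixels are square), "cx", "cy" (the principal point, pixels), "T" (4x4, takes a point from camera to world coordinates). Camera axes: x right, y down, z forward; pixel columns grow to the right and rows downward; lengths in m; the calibration is good to about 2 mm. A picture is of the moment at which its call begins: read the wrist's pose just before it. camera_model takes no time and is no camera call; for the wrist camera it gives the pose at the moment of the call.
- env.close_job(): hands the job in; it is judged then, once.
The state is a dict: "time_s": time; "q": joint angles; "qvel": joint speeds; "joint_efforts": joint torques, N m; "position": TCP position; "tool_rot": TCP orientation; "ft_force": force on the tool from outside, world axes, zero at the start; "wrist_torque": the same for the moment, N m; "grip_width": finger opening in m; "gripper_force": force on a finger pad.
Only numpy, scipy, OpenCV 4.12 (cv2) and the standard library are available. Lean on these libraries where they do the work, as an engineer would, in place of code of your own. Each camera call takes 0.05 s, during which the arm holds its last target. There are 200 camera calls.

## Task

Gently lay the loose heat sink flat, its square base down, on the bed of the small part clamp, between the stop block with its foot plate and the sliding jaw. Then turn the clamp's round knob clockwise until the jaw holds the heat sink and the knob slips and clicks; stop at that first click without going on to a second, let go, and leave the heat sink held square and flat. Do not shove or tip the things around it.

Things in the scene. Friction and masses are not known exactly. Their poses are not given: they have to be found in the camera images.
- heat_sink: Black finned aluminium heat sink, 30 x 30 x 16 mm, about 50 g, loose on the bench to the right, fins up. Origin at the centre of its underside, z up. It may be gripped across either pair of parallel sides.
- clamp: Fixed part clamp on a dark steel plate 90 (x) x 220 (y) x 12 mm. Origin: centre of the plate's underside, on the bench; y runs from gearbox and knob (-y) to the stop (+y). The aluminium bed, 26 mm wide, y = 6 to 106 mm, top at 34 mm, carries the part; both x sides of it are free down to the plate. Grey gearbox 60 x 70 mm, y = -105 to -35 mm, top 56 mm, collar to 60 mm.
- stop: Fixed steel stop block on the bed, 32 mm wide in x, 16 mm thick, 24 mm tall, aligned with the clamp; its place along the bed varies. Origin: bottom centre of its front face, at bed height; this looks to -y, to the jaw. A 4 mm thick, 30 mm wide foot plate on an adjusting screw stands before it: its own front is 4 to 24 mm ahead of the origin, set differently each time and not measured.
- jaw: Steel sliding jaw, 32 mm wide in x, 18 mm thick, 20 mm tall above the bed, on the knob's side, with a sprung pad (8 N/mm). Origin: bottom centre of the pad's face, at bed height, looking to +y, to the stop. It starts fully open, 62 to 68 mm from the stop block, and can travel 36 mm: 12 mm towards the stop for each radian that the spindle turns clockwise from above. It stays where it is left.
- knob_grip (a point): Centre of the knob, fixed on its vertical axis (clamp x = 0, y = -75 mm), 78 mm above the bench. The black ribbed round knob is 39 mm across, 64 to 92 mm above the bench. It drives the spindle through a one-way ratchet clutch; running free this takes about 0.14 N m (an arm's own reading may be offset by 0.1 to 0.2 N m; its rise and fall count).
- spindle_end (a point): Centre of the end face of the steel spindle, 12 mm across with a dark slot, seen in the middle of the knob's top, 94 mm above the bench, on the knob's axis. It turns with the spindle; its x axis points along the slot, in line with the knob's pointer at the start. Turned counter-clockwise, the knob opens the jaw without slip.
- knob_mark (a point): Bright pointer on the knob's top, 15 mm off its axis. With the jaw on a part the moment climbs over some 0.25 rad to 0.39 N m, then the knob slips on the spindle and it suddenly falls by over 0.15 N m: a click, done once 0.25 rad clockwise of the slot; the notch is at 0.42, the next click begins beyond 0.57. In spindle_end's frame: x = 15 cos(slip), y = -15 sin(slip) mm.
- alcohol_pump: White pump bottle, 66 mm across, 104 mm tall, standing loose behind the clamp: leave it. Origin under its centre.
- braid_reel: Small flat yellow reel, 44 x 70 x 10 mm, lying loose on the bench in front of the vice: leave it. Origin under its centre.
- flux_tin: Round white tin, 60 mm across, 21 mm tall, loose between the heat sink and the clamp: leave it. Origin under its centre.

How it is judged:
By the outcome, as a careful person would: the job done as asked, in the order asked, and still so for the second after the job is handed in, with the robot touching nothing.
It also fails if it takes over 72 s, if anything falls off the work surface, if the arm or the gripper's body presses on something with over 40 N, if the wrist force passes 120 N, or if a joint passes its speed limit or range.

## Working session

There is one attempt and no reset: what is moved stays moved. The work goes in short steps, Python scripts to look and compute and a tool call to move; the robot and the scene stay as the last step left them, time stands still between calls to the robot, and variables do not carry over. Pictures are saved under pics/ and viewed, at most 10 in all, crops included, and the job is handed in when it is done.

Besides the shell and the picture viewer there is one more tool, called after "Request:" as a command line: name --argument value ..., lists and objects as JSON in quotes. servo_tool: Moves the arm, as the interface text tells. Its arguments: {"type":"object","properties":{"steps":{"type":"array"},"newtons":{"type":"number"}},"required":["steps"]}

```bash
mkdir -p pics; ls
cat > h.py <<'E'
import numpy as np, cv2
from rig import env
def cam(n):
    m=env.camera_model(n); f=240/np.tan(np.radians(m['fovy'])/2); return f,m['cx'],m['cy'],np.array(m['T'])
def ray(c,u,v,z):
    f,cx,cy,T=c; d=T[:3,:3]@np.array([(u-cx)/f,(v-cy)/f,1]); o=T[:3,3]; return o+d*(z-o[2])/d[2]
def proj(c,p):
    f,cx,cy,T=c; q=T[:3,:3].T@(np.array(p)-T[:3,3]); return f*q[0]/q[2]+cx,f*q[1]/q[2]+cy
def cloud(c,D):
    f,cx,cy,T=c; v,u=np.mgrid[:480,:640]; P=np.stack([(u-cx)/f*D,(v-cy)/f*D,D],-1); return P@T[:3,:3].T+T[:3,3]
def snap(n,name):
    c=cam(n); I,D=env.get_image(n); cv2.imwrite(f'pics/{name}.png',I[:,:,::-1]); np.savez(f'pics/{name}.npz',I=I,D=D,c=np.array([c[0],c[1],c[2]]),T=c[3]); return c,I,D
def load(name):
    z=np.load(f'pics/{name}.npz'); return (*z['c'],z['T']),z['I'],z['D']
E
python3 - <<'E'
from h import *
for n in('scene','side','wrist'):
    c,I,D=snap(n,n+'0'); print(n,c[0],np.round(c[3],3).tolist())
a=cv2.imread('pics/scene0.png');b=cv2.imread('pics/side0.png')
o=env.observe();print({k:np.round(v,3).tolist() for k,v in o.items()}, env.tcp_to_tips)
E
```

```text
pics
scene 504.6207625901228 [[0.869, -0.368, 0.331, 0.208], [-0.495, -0.644, 0.583, -0.664], [-0.002, -0.671, -0.742, 0.866], [0.0, 0.0, 0.0, 1.0]]
side 454.695604764461 [[-0.992, -0.081, 0.099, 0.456], [-0.127, 0.549, -0.826, 0.934], [0.012, -0.832, -0.555, 0.728], [0.0, 0.0, 0.0, 1.0]]
wrist 430.5673052399073 [[0.281, 0.917, 0.284, 0.082], [0.96, -0.268, -0.084, 0.548], [-0.001, 0.296, -0.955, 0.374], [0.0, 0.0, 0.0, 1.0]]
{'time_s': 0.15, 'q': [61.234, 21.834, 74.371, 0.0, 83.859, -12.334], 'qvel': [0.047, -0.121, -0.219, 0.032, -0.025, -0.044], 'joint_efforts': [0.002, -44.863, -23.135, -0.0, 0.004, 0.0], 'position': [0.155, 0.527, 0.25], 'tool_rot': [[-0.959, 0.283, -0.001], [0.283, 0.959, -0.001], [0.0, -0.001, -1.0]], 'ft_force': [0.504, 0.121, 0.175], 'wrist_torque': [0.047, 0.018, -0.02], 'gripper_force': 0.0, 'grip_width': 0.085} 0.019
```

View pics/scene0.png

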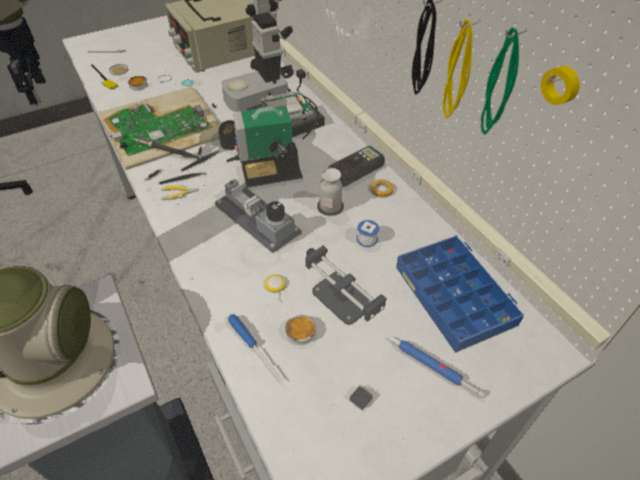

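View pics/side0.png

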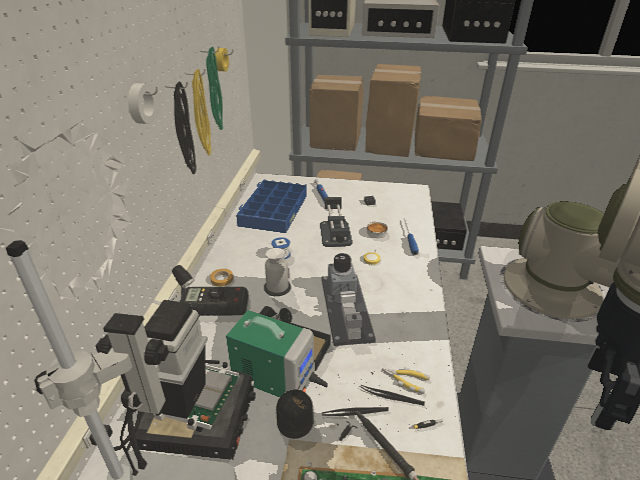

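The scene view shows the heat sink at (361,397), the clamp around (258,215) with its knob at (275,211), the pump bottle at (331,190), and the vice at (345,285). The side view shows the knob at (343,262) and the heat sink at (369,200). Next I measure these.

Run:
```python
from h import *
c,I,D=load('scene0'); P=cloud(c,D); g=I.astype(int)
for n,(u,v) in dict(sink=(361,397),knob=(275,207),tin=(275,283),reel=(300,328),stop=(234,187),jaw=(254,203),pump=(331,190)).items():
    print(n,P[v,u].round(3),ray(c,u,v,0).round(3))
m=(g.max(2)<110); m[:380]=0;m[:,:335]=0;m[420:]=0;m[:,390:]=0
p=P[m&(P[...,2]>0.010)];print(len(p),p.min(0),p.max(0),np.median(p,0))
r=cv2.minAreaRect(p[:,:2].astype(np.float32)*1000);print(r)
c2,I2,D2=load('side0');P2=cloud(c2,D2)
for u,v in((369,200),(343,262),(343,256)):print(P2[v,u].round(3))
# plate points
m=(P[...,2]>0.008)&(P[...,2]<0.016); m[:170]=0;m[255:]=0;m[:,:205]=0;m[:,305:]=0; m&=g.max(2)<120
p=P[m];print('plate',len(p),cv2.minAreaRect(p[:,:2].astype(np.float32)*1000))
```

```text
sink [ 0.465 -0.36   0.018] [ 0.471 -0.354  0.   ]
knob [0.516 0.073 0.094] [0.554 0.163 0.   ]
tin [ 0.447 -0.054  0.011] [ 0.45  -0.046  0.   ]
reel [ 0.44  -0.179  0.012] [ 0.444 -0.172  0.   ]
stop [0.478 0.221 0.055] [0.496 0.281 0.   ]
jaw [0.496 0.147 0.054] [0.515 0.201 0.   ]
pump [0.661 0.076 0.077] [0.705 0.148 0.   ]
196 [ 0.2078375  -0.66371769  0.01017398] [ 0.48338195 -0.34023382  0.86570099] [ 0.46626478 -0.35965233  0.01504292]
((337.1327819824219, -498.308349609375), (418.439453125, 34.907386779785156), 47.21764373779297)
[ 0.467 -0.34   0.018]
[0.512 0.095 0.093]
[0.514 0.075 0.095]
plate 1212 ((559.45263671875, 175.62367248535156), (224.1846466064453, 248.7596435546875), 14.619539260864258)
```

Request:
servo_tool --steps '[{"tx": 1.5, "ty": -2.1, "yaw": -3}, {"tx": 1.5, "ty": -2.1, "yaw": -3}, {"tx": 1.5, "ty": -2.1, "yaw": -3}, {"tx": 1.5, "ty": -2.1, "yaw": -3}, {"tx": 1.5, "ty": -2.1, "yaw": -3}, {"tx": 1.5, "ty": -2.1, "yaw": -3}, {"tx": 1.5, "ty": -2.1, "yaw": -3}, {"tx": 1.5, "ty": -2.1, "yaw": -3}, {"tx": 1.5, "ty": -2.1, "yaw": -3}, {"tx": 1.5, "ty": -2.1, "yaw": -3}, {"tx": 1.9, "ty": -2.1, "yaw": -3}, {"tx": 1.9, "ty": -2.1, "yaw": -3}, {"tx": 1.9, "ty": -2.1, "yaw": -3}, {"tx": 1.9, "ty": -2.1, "yaw": -3}, {"tx": 1.9, "ty": -2.1, "yaw": -3}, {"tx": 1.9, "ty": -2.1, "yaw": -3}, {"tx": 1.9, "ty": -2.1, "yaw": -3}, {"tx": 1.9, "ty": -2.1, "yaw": -3}, {"tx": 1.9, "ty": 0, "yaw": -3}, {"tx": 1.9, "ty": 0, "yaw": -2}]'

```text
invalid input at $.steps[0]: expected keys tx, ty, tz, yaw, claw
```

Request:
servo_tool --steps '[{}, {}, {}]'

```text
invalid input at $.steps[0]: expected keys tx, ty, tz, yaw, claw
```

Run:
```python
from h import *
c,I,D=snap('wrist','w1'); o=env.observe(); print(o['time_s'],o['position'],o['q'],o['tool_rot']);print(c[3].round(3).tolist())
```

```text
0.2 [0.15550802 0.5273949  0.24995216] [ 6.12320912e+01  2.18283699e+01  7.43640139e+01  2.11799744e-04
  8.38578979e+01 -1.23369647e+01] [[-9.59161196e-01  2.82859716e-01 -4.25568525e-04]
 [ 2.82859972e-01  9.59160908e-01 -7.67497394e-04]
 [ 1.91094598e-04 -8.56530019e-04 -9.99999615e-01]]
[[0.281, 0.917, 0.284, 0.082], [0.96, -0.268, -0.084, 0.548], [-0.001, 0.296, -0.955, 0.374], [0.0, 0.0, 0.0, 1.0]]
```

View pics/w1.png

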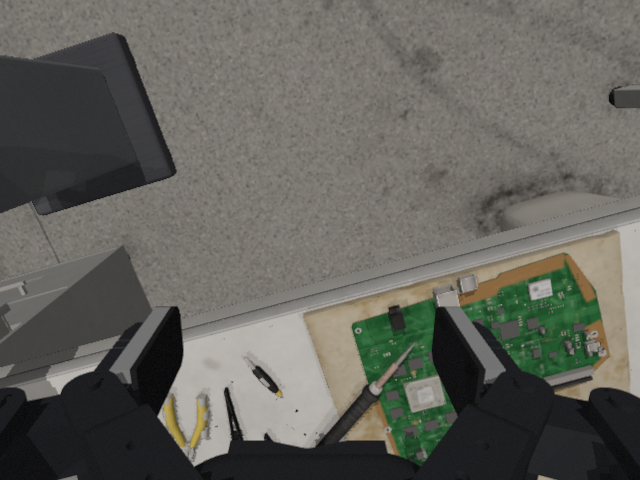

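The picture is still the start pose: the move was refused because every row needs all five keys. The fingers occupy rows below about 310.

Request:
servo_tool --steps '[{"tx": 1.5, "ty": -2.1, "tz": 0, "yaw": -3, "claw": 8.5}, {"tx": 1.5, "ty": -2.1, "tz": 0, "yaw": -3, "claw": 8.5}, {"tx": 1.5, "ty": -2.1, "tz": 0, "yaw": -3, "claw": 8.5}, {"tx": 1.5, "ty": -2.1, "tz": 0, "yaw": -3, "claw": 8.5}, {"tx": 1.5, "ty": -2.1, "tz": 0, "yaw": -3, "claw": 8.5}, {"tx": 1.5, "ty": -2.1, "tz": 0, "yaw": -3, "claw": 8.5}, {"tx": 1.5, "ty": -2.1, "tz": 0, "yaw": -3, "claw": 8.5}, {"tx": 1.5, "ty": -2.1, "tz": 0, "yaw": -3, "claw": 8.5}, {"tx": 1.5, "ty": -2.1, "tz": 0, "yaw": -3, "claw": 8.5}, {"tx": 1.5, "ty": -2.1, "tz": 0, "yaw": -3, "claw": 8.5}, {"tx": 2, "ty": -2.2, "tz": 0, "yaw": -3, "claw": 8.5}, {"tx": 2, "ty": -2.2, "tz": 0, "yaw": -3, "claw": 8.5}, {"tx": 2, "ty": -2.2, "tz": 0, "yaw": -3, "claw": 8.5}, {"tx": 2, "ty": -2.2, "tz": 0, "yaw": -3, "claw": 8.5}, {"tx": 2, "ty": -2.2, "tz": 0, "yaw": -3, "claw": 8.5}, {"tx": 2, "ty": -2.2, "tz": 0, "yaw": -3, "claw": 8.5}, {"tx": 2, "ty": -2.2, "tz": 0, "yaw": -3, "claw": 8.5}, {"tx": 2, "ty": -2.2, "tz": 0, "yaw": -3, "claw": 8.5}, {"tx": 2, "ty": -2.2, "tz": 0, "yaw": -3, "claw": 8.5}, {"tx": 2, "ty": -2.2, "tz": 0, "yaw": -3, "claw": 8.5}]'

```text
time_s: 2.2
position: [0.5062, 0.0965, 0.2502]
tool_rot: [[-0.232, 0.973, -0.0], [0.973, 0.232, 0.0], [0.0, -0.0, -1.0]]
ft_force: [0.3, 1.2, 0.6]
grip_width: 0.0853
gripper_force: 0.0
```

Request:
servo_tool --steps '[{"tx": 0, "ty": 0, "tz": 0, "yaw": 0, "claw": 8.5}, {"tx": 0, "ty": 0, "tz": 0, "yaw": 0, "claw": 8.5}, {"tx": 0, "ty": 0, "tz": 0, "yaw": 0, "claw": 8.5}]'

```text
time_s: 2.5
position: [0.505, 0.0982, 0.2503]
tool_rot: [[-0.236, 0.972, -0.0], [0.972, 0.236, 0.0], [0.0, -0.0, -1.0]]
ft_force: [0.4, 0.2, -0.3]
grip_width: 0.0849
gripper_force: 0.0
```

Run:
```python
from h import *
c,I,D=snap('wrist','w2'); o=env.observe(); print(o['time_s'],o['position'],o['q'])
```

```text
2.55 [0.50493727 0.098259   0.25040537] [-2.19560569e+00  1.82313260e+01  7.98570095e+01  7.66760822e-03
  8.19237147e+01 -1.58442037e+01]
```

View pics/w2.png

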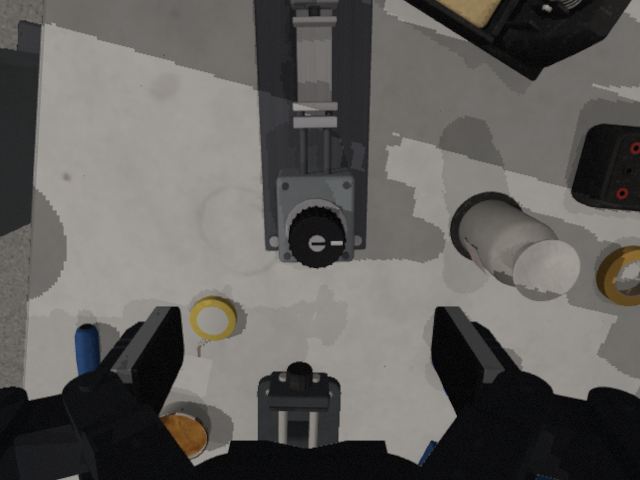

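The wrist view shows the knob at (317,237) with its pointer to the right at (337,243), the jaw at rows 103–127, the bare bed at rows 27–103, the foot plate near row 20 and the stop above row 12. I get the clamp pose from the edges and depth.

Run:
```python
from h import *
c,I,D=load('w2'); P=cloud(c,D)
for v in list(range(0,36,2))+list(range(96,132,2)): print(v,I[v,310].tolist(),I[v,326].tolist(),P[v,310].round(4),P[v,326].round(4))
# plate sides
g=I.astype(int).sum(2)
L=[];R=[]
for v in range(40,245,3):
    row=P[v,:,2]; ok=np.where((np.abs(row-0.012)<0.005))[0]; ok=ok[(ok>245)&(ok<380)]
    if len(ok)>10: L.append((*P[v,ok[0],:2],v,ok[0])); R.append((*P[v,ok[-1],:2],v,ok[-1]))
for S in(L,R):
    S=np.array(S); l=cv2.fitLine((S[:,:2]*1000).astype(np.float32),cv2.DIST_HUBER,0,.01,.01).ravel(); print(len(S),l,np.degrees(np.arctan2(l[1],l[0])), S[::12].round(3).tolist())
# knob top / spindle: points height
m=(P[...,2]>.085)&(P[...,2]<.1); m[:190]=0;m[290:]=0;m[:,:270]=0;m[:,370:]=0
p=P[m];print('knob',len(p),p.mean(0),cv2.minEnclosingCircle((p[:,:2]*1000).astype(np.float32)))
b=(I.astype(int).min(2)>150)&m; n,lab,st,ce=cv2.connectedComponentsWithStats(b.astype(np.uint8))
for i in range(1,n):
    if st[i,4]>8:print(ce[i],st[i],ray(c,*ce[i],.093).round(4))
```

```text
0 [71, 69, 70] [92, 89, 90] [0.4738 0.2304 0.0589] [0.484  0.2331 0.0582]
2 [57, 55, 56] [66, 65, 66] [0.474  0.2295 0.0577] [0.4843 0.2319 0.0582]
4 [52, 50, 51] [55, 54, 54] [0.4741 0.2292 0.053 ] [0.4846 0.2319 0.0519]
6 [33, 33, 34] [53, 53, 53] [0.4742 0.2288 0.0484] [0.4848 0.2319 0.046 ]
8 [27, 26, 27] [45, 43, 44] [0.4746 0.2274 0.0498] [0.4851 0.2317 0.04  ]
10 [30, 29, 32] [77, 75, 74] [0.4749 0.2263 0.0491] [0.4854 0.2317 0.0333]
12 [26, 26, 28] [79, 75, 75] [0.4751 0.2252 0.0486] [0.4857 0.2302 0.0344]
14 [26, 25, 26] [79, 77, 75] [0.4754 0.224  0.0488] [0.486  0.2292 0.0333]
16 [65, 64, 62] [91, 89, 87] [0.476  0.2215 0.0568] [0.4864 0.2243 0.0554]
18 [115, 112, 111] [113, 110, 108] [0.4762 0.2205 0.0553] [0.4867 0.223  0.0557]
20 [112, 109, 107] [111, 108, 106] [0.4765 0.2194 0.0551] [0.487  0.2218 0.0558]
22 [85, 82, 81] [81, 78, 77] [0.4768 0.2182 0.0548] [0.4873 0.221  0.0537]
24 [73, 70, 68] [72, 70, 67] [0.4769 0.218  0.0481] [0.4876 0.2209 0.0465]
26 [77, 74, 73] [82, 80, 79] [0.4769 0.2182 0.038 ] [0.488  0.2211 0.0368]
28 [97, 95, 93] [99, 96, 95] [0.4771 0.2174
[... 1586 characters left out ...]
.1528 0.0482]
130 [53, 52, 54] [59, 59, 62] [0.4867 0.1715 0.3741] [0.5055 0.1514 0.0481]
69 [ 2.5049305e-01 -9.6811837e-01  4.6544226e+02  9.7049057e+01] -75.4933 [[0.437, 0.202, 40.0, 256.0], [0.445, 0.177, 76.0, 258.0], [0.452, 0.15, 112.0, 260.0], [0.459, 0.122, 148.0, 261.0], [0.467, 0.093, 184.0, 263.0], [0.475, 0.062, 220.0, 265.0]]
69 [ 2.4958710e-01 -9.6835238e-01  5.4121198e+02  1.5862448e+02] -75.54691 [[0.525, 0.224, 40.0, 371.0], [0.531, 0.198, 76.0, 370.0], [0.538, 0.171, 112.0, 369.0], [0.545, 0.143, 148.0, 368.0], [0.553, 0.114, 184.0, 367.0], [0.561, 0.083, 220.0, 366.0]]
knob 2483 [0.51548117 0.08070645 0.09187825] ((516.0748901367188, 79.3266372680664), 20.612018585205078)
```

Clamp y axis is along 104.5° and the plate reads 88.8 mm wide, which fits the 90 mm given. The knob axis is at (0.516,0.079). The free gap from pad to foot is about 51 mm, so the jaw makes contact after about 1.75 rad. Next is the heat sink.

Request:
servo_tool --steps '[{"tx": -0.2, "ty": -2.5, "tz": 0, "yaw": 0, "claw": 8.5}, {"tx": -0.2, "ty": -2.5, "tz": 0, "yaw": 0, "claw": 8.5}, {"tx": -0.2, "ty": -2.5, "tz": 0, "yaw": 0, "claw": 8.5}, {"tx": -0.2, "ty": -2.5, "tz": 0, "yaw": 0, "claw": 8.5}, {"tx": -0.2, "ty": -2.5, "tz": 0, "yaw": 0, "claw": 8.5}, {"tx": -0.2, "ty": -2.5, "tz": 0, "yaw": 0, "claw": 8.5}, {"tx": -0.2, "ty": -2.5, "tz": 0, "yaw": 0, "claw": 8.5}, {"tx": -0.2, "ty": -2.5, "tz": 0, "yaw": 0, "claw": 8.5}, {"tx": -0.2, "ty": -2.5, "tz": 0, "yaw": 0, "claw": 8.5}, {"tx": -0.2, "ty": -2.5, "tz": 0, "yaw": 0, "claw": 8.5}, {"tx": -0.2, "ty": -2.5, "tz": 0, "yaw": 0, "claw": 8.5}, {"tx": -0.2, "ty": -2.5, "tz": 0, "yaw": 0, "claw": 8.5}, {"tx": -0.2, "ty": -2.5, "tz": 0, "yaw": 0, "claw": 8.5}, {"tx": -0.2, "ty": -2.5, "tz": 0, "yaw": 0, "claw": 8.5}, {"tx": -0.2, "ty": -2.5, "tz": 0, "yaw": 0, "claw": 8.5}, {"tx": -0.2, "ty": -2.5, "tz": 0, "yaw": 0, "claw": 8.5}, {"tx": -0.2, "ty": -2.5, "tz": 0, "yaw": 0, "claw": 8.5}, {"tx": -0.2, "ty": -2.5, "tz": 0, "yaw": 0, "claw": 8.5}, {"tx": 0, "ty": 0, "tz": 0, "yaw": 0, "claw": 8.5}, {"tx": 0, "ty": 0, "tz": 0, "yaw": 0, "claw": 8.5}]'

```text
time_s: 4.55
position: [0.4697, -0.3517, 0.2503]
tool_rot: [[-0.235, 0.972, -0.0], [0.972, 0.235, 0.001], [0.001, 0.0, -1.0]]
ft_force: [0.7, -0.1, -0.1]
grip_width: 0.085
gripper_force: 0.0
```

Request:
servo_tool --steps '[{"tx": 0, "ty": 0, "tz": 0, "yaw": 0, "claw": 8.5}]'

```text
time_s: 4.65
position: [0.4699, -0.3511, 0.2505]
tool_rot: [[-0.236, 0.972, 0.0], [0.972, 0.236, 0.0], [0.0, 0.0, -1.0]]
ft_force: [0.7, -0.1, 0.2]
grip_width: 0.0847
gripper_force: 0.0
```

Run:
```python
from h import *
c,I,D=snap('wrist','w3'); o=env.observe(); print(o['time_s'],o['position'],o['q'].round(1)); P=cloud(c,D)
print(proj(c,(.467,-.35,.016)))
m=(P[...,2]>.009)&(P[...,2]<.03)&(abs(P[...,0]-.467)<.045)&(abs(P[...,1]+.35)<.045)
p=P[m]; print(len(p),p[:,2].max(),np.median(p[:,2]),cv2.minAreaRect((p[:,:2]*1000).astype(np.float32)))
```

```text
4.7 [ 0.46987429 -0.35121347  0.25060072] [-48.3  25.5  68.2   0.   86.3 -62. ]
(np.float64(304.9998748691952), np.float64(187.33219861249472))
1001 0.019364943175522897 0.015700188491271472 ((466.3539733886719, -354.06378173828125), (29.865528106689453, 29.518665313720703), 19.456371307373047)
```

View pics/w3.png

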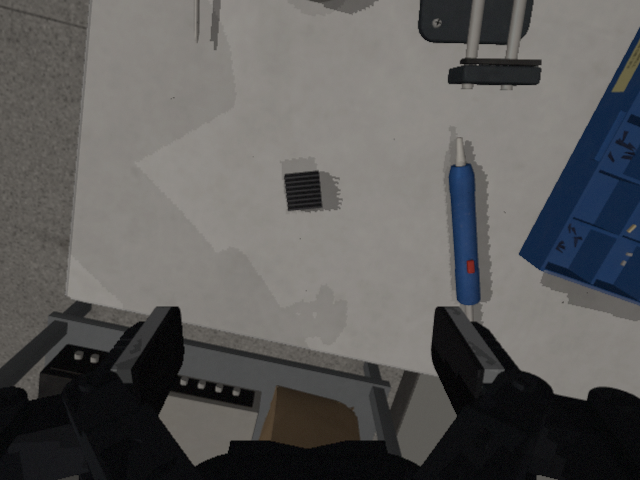

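The heat sink shows at (304,191). Measured: centre (0.4664,-0.3541), 29.9 × 29.5 mm, top 16 mm, turned 19.5°. The fingers will close along the fins.

Request:
servo_tool --steps '[{"tx": -0.35, "ty": -0.3, "tz": -2, "yaw": 5.9, "claw": 6}, {"tx": 0, "ty": 0, "tz": -3, "yaw": 0, "claw": 6}, {"tx": 0, "ty": 0, "tz": -3, "yaw": 0, "claw": 6}, {"tx": 0, "ty": 0, "tz": -3, "yaw": 0, "claw": 6}, {"tx": 0, "ty": 0, "tz": -3, "yaw": 0, "claw": 6}, {"tx": 0, "ty": 0, "tz": -2.5, "yaw": 0, "claw": 6}, {"tx": 0, "ty": 0, "tz": -2, "yaw": 0, "claw": 6}, {"tx": 0, "ty": 0, "tz": -1.5, "yaw": 0, "claw": 6}, {"tx": 0, "ty": 0, "tz": -1.5, "yaw": 0, "claw": 6}, {"tx": 0, "ty": 0, "tz": -1, "yaw": 0, "claw": 6}, {"tx": 0, "ty": 0, "tz": -0.15, "yaw": 0, "claw": 6}, {"tx": 0, "ty": 0, "tz": 0, "yaw": 0, "claw": 6}, {"tx": 0, "ty": 0, "tz": 0, "yaw": 0, "claw": 6}]' --newtons 30

```text
time_s: 6.0
position: [0.4664, -0.3556, 0.0246]
tool_rot: [[-0.333, 0.943, 0.001], [0.943, 0.333, -0.001], [-0.001, 0.0, -1.0]]
ft_force: [-0.2, 0.0, 0.5]
grip_width: 0.0603
gripper_force: 0.0
```

Request:
servo_tool --steps '[{"tx": 0, "ty": 0, "tz": 0, "yaw": 0, "claw": 4.5}, {"tx": 0, "ty": 0, "tz": 0, "yaw": 0, "claw": 3.5}, {"tx": 0, "ty": 0, "tz": 0, "yaw": 0, "claw": 3.2}, {"tx": 0, "ty": 0, "tz": 0, "yaw": 0, "claw": 2.5}, {"tx": 0, "ty": 0, "tz": 0, "yaw": 0, "claw": 2.5}, {"tx": 0, "ty": 0, "tz": 0, "yaw": 0, "claw": 2.5}, {"tx": 0, "ty": 0, "tz": 0, "yaw": 0, "claw": 2.5}, {"tx": 0, "ty": 0, "tz": 0, "yaw": 0, "claw": 2.5}]' --newtons 30

```text
time_s: 6.8
position: [0.4662, -0.3557, 0.0243]
tool_rot: [[-0.333, 0.943, 0.0], [0.943, 0.333, -0.001], [-0.001, 0.0, -1.0]]
ft_force: [0.2, 0.9, 5.6]
grip_width: 0.0291
gripper_force: 30.6
```

Request:
servo_tool --steps '[{"tx": 0, "ty": 0, "tz": 0.5, "yaw": 0, "claw": 2.5}, {"tx": 0, "ty": 0, "tz": 1.5, "yaw": 0, "claw": 2.5}, {"tx": 0, "ty": 0, "tz": 3, "yaw": 0, "claw": 2.5}, {"tx": 0, "ty": 0, "tz": 3, "yaw": 0, "claw": 2.5}, {"tx": 0, "ty": 0, "tz": 3, "yaw": 0, "claw": 2.5}, {"tx": 0, "ty": 0, "tz": 3, "yaw": 0, "claw": 2.5}, {"tx": 0, "ty": 1, "tz": 2, "yaw": 0, "claw": 2.5}, {"tx": 0, "ty": 2, "tz": 1, "yaw": -1, "claw": 2.5}, {"tx": 0.1, "ty": 2.5, "tz": 0, "yaw": -1, "claw": 2.5}, {"tx": 0.1, "ty": 2.5, "tz": 0, "yaw": -1, "claw": 2.5}, {"tx": 0.1, "ty": 2.5, "tz": 0, "yaw": -1, "claw": 2.5}, {"tx": 0.1, "ty": 2.5, "tz": 0, "yaw": -1, "claw": 2.5}, {"tx": 0.1, "ty": 2.5, "tz": 0, "yaw": 0, "claw": 2.5}, {"tx": 0.1, "ty": 2.5, "tz": 0, "yaw": 0, "claw": 2.5}, {"tx": 0.1, "ty": 2.5, "tz": 0, "yaw": 0, "claw": 2.5}, {"tx": 0.1, "ty": 2.5, "tz": 0, "yaw": 0, "claw": 2.5}, {"tx": 0.1, "ty": 2.5, "tz": 0, "yaw": 0, "claw": 2.5}, {"tx": 0.1, "ty": 2.5, "tz": 0, "yaw": 0, "claw": 2.5}, {"tx": 0.1, "ty": 2.5, "tz": 0, "yaw": 0, "claw": 2.5}, {"tx": 0.1, "ty": 2.5, "tz": 0, "yaw": 0, "claw": 2.5}]'

```text
time_s: 8.8
position: [0.4778, -0.0244, 0.1938]
tool_rot: [[-0.25, 0.968, -0.001], [0.968, 0.25, 0.0], [0.0, -0.001, -1.0]]
ft_force: [-0.1, -0.3, 0.2]
grip_width: 0.0292
gripper_force: 30.0
```

Request:
servo_tool --steps '[{"tx": 0.1, "ty": 2.5, "tz": 0, "yaw": 0, "claw": 2.5}, {"tx": 0.1, "ty": 2.5, "tz": 0, "yaw": 0, "claw": 2.5}, {"tx": 0.1, "ty": 2.5, "tz": 0, "yaw": 0, "claw": 2.5}, {"tx": 0.1, "ty": 2.5, "tz": 0, "yaw": 0, "claw": 2.5}, {"tx": 0.1, "ty": 2.5, "tz": 0, "yaw": 0, "claw": 2.5}, {"tx": 0.1, "ty": 2.5, "tz": 0, "yaw": 0, "claw": 2.5}, {"tx": 0, "ty": 2.5, "tz": 0, "yaw": 0, "claw": 2.5}, {"tx": 0, "ty": 2.5, "tz": 0, "yaw": 0, "claw": 2.5}, {"tx": 0, "ty": 1.7, "tz": 0, "yaw": 0, "claw": 2.5}, {"tx": 0, "ty": 0.8, "tz": -1, "yaw": 0, "claw": 2.5}, {"tx": 0, "ty": 0, "tz": -2, "yaw": 0, "claw": 2.5}, {"tx": 0, "ty": 0, "tz": -2, "yaw": 0, "claw": 2.5}, {"tx": 0, "ty": 0, "tz": -2, "yaw": 0, "claw": 2.5}, {"tx": 0, "ty": 0, "tz": -1, "yaw": 0, "claw": 2.5}, {"tx": 0, "ty": 0, "tz": 0, "yaw": 0, "claw": 2.5}, {"tx": 0, "ty": 0, "tz": 0, "yaw": 0, "claw": 2.5}, {"tx": 0, "ty": 0, "tz": 0, "yaw": 0, "claw": 2.5}]'

```text
time_s: 10.5
position: [0.4845, 0.1995, 0.1147]
tool_rot: [[-0.25, 0.968, 0.002], [0.968, 0.25, 0.0], [-0.0, 0.002, -1.0]]
ft_force: [0.3, 0.0, -1.0]
grip_width: 0.0294
gripper_force: 30.0
```

Run:
```python
from h import *
c,I,D=snap('wrist','w4'); o=env.observe(); print(o['time_s'],o['position'],o['q'].round(1),o['tool_rot'].round(4).tolist(),o['grip_width'],o['wrist_torque'],o['ft_force']); P=cloud(c,D)
p=o['position']; R=o['tool_rot']
# sink top region: relative coords in tool frame
Q=(P-p)@R
m=(D>0)&(abs(Q[...,0])<.03)&(abs(Q[...,1])<.018)&(abs(Q[...,2])<.03); 
ys,xs=np.where(m);print(len(ys),(xs.min(),xs.max(),ys.min(),ys.max()) if len(ys) else 0)
u=xs.min();v=ys.min()
cv2.imwrite('pics/w4b.png',cv2.resize(I[max(0,ys.min()-200):ys.max()+40,150:490,::-1],None,fx=2,fy=2)[:600])
```

```text
10.55 [0.48447643 0.19951979 0.11464631] [ 9.4 27.4 90.2 -0.  62.3 -5. ] [[-0.2498, 0.9683, 0.0016], [0.9683, 0.2498, 0.0003], [-0.0002, 0.0016, -1.0]] 0.029168551137878522 [ 0.02481149 -0.01347446 -0.03271733] [ 1.2834958  -0.02929762 -0.88576814]
12163 (np.int64(238), np.int64(379), np.int64(266), np.int64(424))
```

View pics/w4.png

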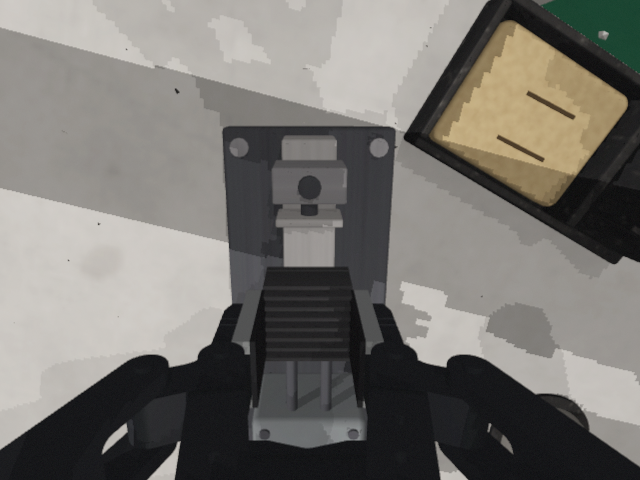

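The sink is held square, with its front edge at row 268. The foot plate front edge is near row 222–227 and the stop is at (310,185).

Run:
```python
from h import *
c,I,D=load('w4'); P=cloud(c,D); yh=np.array([-.2502,.9682,0]); xh=np.array([.9682,.2502,0])
for u in(297,324):
  print([(v,int(I[v,u].mean()),*(round(1000*float(a),1) for a in(P[v,u]@yh,P[v,u]@xh,P[v,u,2]))) for v in list(range(216,234,2))+list(range(262,276,2))])
for v in (185,218,240,250,300):  # widths
  z=P[v,:,2]; 
  d=np.where(np.abs(np.diff(z))>.006)[0]; d=d[(d>225)&(d<395)]; print(v,[(int(k),*(1000*P[v,k]@np.stack([xh,yh],1)).round(1),*(1000*P[v,k+1]@np.stack([xh,yh],1)).round(1)) for k in d])
```

```text
[(216, 98, 95.6, 514.0, 50.6), (218, 99, 95.5, 514.0, 53.4), (220, 122, 94.9, 514.0, 54.7), (222, 125, 94.5, 514.1, 56.3), (224, 122, 93.3, 514.1, 55.5), (226, 112, 92.3, 514.0, 55.3), (228, 131, 85.0, 513.6, 34.4), (230, 136, 83.7, 513.5, 33.5), (232, 146, 82.7, 513.5, 33.9), (262, 151, 66.9, 513.4, 34.4), (264, 150, 65.9, 513.4, 34.6), (266, 118, 87.8, 514.8, 91.1), (268, 32, 87.6, 514.8, 92.6), (270, 42, 87.4, 514.9, 94.1), (272, 29, 87.3, 514.9, 95.7), (274, 31, 87.7, 515.0, 98.5)]
[(216, 99, 95.5, 526.2, 50.2), (218, 97, 96.0, 526.0, 55.3), (220, 122, 95.1, 526.0, 55.1), (222, 129, 94.2, 526.0, 55.4), (224, 123, 93.4, 526.0, 55.8), (226, 144, 92.5, 526.0, 55.7), (228, 134, 85.1, 526.9, 34.6), (230, 140, 84.2, 526.9, 35.0), (232, 143, 82.7, 527.0, 33.6), (262, 154, 66.6, 527.2, 33.6), (264, 153, 65.5, 527.2, 33.6), (266, 119, 87.8, 524.7, 91.1), (268, 34, 88.0, 524.6, 93.7), (270, 42, 87.4, 524.6, 94.0), (272, 30, 87.5, 524.5, 96.2), (274, 31, 87.2, 524.5, 97.3)]
185 [(271, np.float64(499.2), np.float64(101.8), np.float64(503.6), np.float64(111.2)), (346, np.float64(534.9), np.fl
[... 914 characters left out ...]
(65.3), np.float64(506.9), np.float64(73.4)), (334, np.float64(532.2), np.float64(72.9), np.float64(534.1), np.float64(65.5)), (388, np.float64(563.9), np.float64(65.2), np.float64(567.0), np.float64(60.6))]
300 [(231, np.float64(472.0), np.float64(27.9), np.float64(475.0), np.float64(34.2)), (243, np.float64(481.4), np.float64(34.3), np.float64(497.5), np.float64(82.5)), (265, np.float64(504.1), np.float64(80.8), np.float64(518.3), np.float64(147.6)), (266, np.float64(518.3), np.float64(147.6), np.float64(504.6), np.float64(79.7)), (371, np.float64(539.9), np.float64(82.3), np.float64(556.3), np.float64(34.5)), (385, np.float64(563.8), np.float64(34.7), np.float64(566.7), np.float64(28.9))]
```

Request:
servo_tool --steps '[{"tx": 0, "ty": 0, "tz": -1, "yaw": 0, "claw": 2.5}, {"tx": 0, "ty": 0, "tz": -1, "yaw": 0, "claw": 2.5}, {"tx": 0, "ty": 0, "tz": -1, "yaw": 0, "claw": 2.5}, {"tx": 0, "ty": 0, "tz": -1, "yaw": 0, "claw": 2.5}, {"tx": 0, "ty": 0, "tz": -0.7, "yaw": 0, "claw": 2.5}, {"tx": 0, "ty": 0, "tz": -0.4, "yaw": 0, "claw": 2.5}, {"tx": 0, "ty": 0, "tz": -0.2, "yaw": 0, "claw": 2.5}, {"tx": 0, "ty": 0, "tz": 0, "yaw": 0, "claw": 2.5}, {"tx": 0, "ty": 0, "tz": 0, "yaw": 0, "claw": 2.5}, {"tx": 0, "ty": 0, "tz": 0, "yaw": 0, "claw": 2.5}]'

```text
time_s: 11.55
position: [0.4843, 0.1995, 0.0611]
tool_rot: [[-0.25, 0.968, 0.001], [0.968, 0.25, 0.0], [-0.0, 0.001, -1.0]]
ft_force: [0.5, 0.4, -0.3]
grip_width: 0.0293
gripper_force: 30.0
```

Request:
servo_tool --steps '[{"tx": 0, "ty": 0, "tz": -0.1, "yaw": 0, "claw": 2.5}, {"tx": 0, "ty": 0, "tz": -0.1, "yaw": 0, "claw": 2.5}, {"tx": 0, "ty": 0, "tz": 0, "yaw": 0, "claw": 2.5}, {"tx": 0, "ty": 0, "tz": 0, "yaw": 0, "claw": 2.5}]'

```text
time_s: 11.95
position: [0.4841, 0.1995, 0.0588]
tool_rot: [[-0.25, 0.968, 0.0], [0.968, 0.25, 0.0], [0.0, 0.0, -1.0]]
ft_force: [-0.9, 0.1, 0.1]
grip_width: 0.0293
gripper_force: 30.0
```

Request:
servo_tool --steps '[{"tx": 0, "ty": 0, "tz": -0.05, "yaw": 0, "claw": 2.5}, {"tx": 0, "ty": 0, "tz": -0.03, "yaw": 0, "claw": 2.5}, {"tx": 0, "ty": 0, "tz": 0, "yaw": 0, "claw": 2.5}, {"tx": 0, "ty": 0, "tz": 0, "yaw": 0, "claw": 2.5}]'

```text
time_s: 12.35
position: [0.4841, 0.1995, 0.0582]
tool_rot: [[-0.25, 0.968, 0.0], [0.968, 0.25, 0.0], [-0.0, 0.0, -1.0]]
ft_force: [-0.5, -0.2, 4.0]
grip_width: 0.0292
gripper_force: 30.4
```

Request:
servo_tool --steps '[{"tx": 0, "ty": 0, "tz": 0, "yaw": 0, "claw": 3.2}, {"tx": 0, "ty": 0, "tz": 0, "yaw": 0, "claw": 3.6}, {"tx": 0, "ty": 0, "tz": 0, "yaw": 0, "claw": 4.4}, {"tx": 0, "ty": 0, "tz": 0, "yaw": 0, "claw": 5.2}, {"tx": 0, "ty": 0, "tz": 0, "yaw": 0, "claw": 5.5}, {"tx": 0, "ty": 0, "tz": 0.5, "yaw": 0, "claw": 5.5}, {"tx": 0, "ty": 0, "tz": 1.5, "yaw": 0, "claw": 5.5}, {"tx": 0, "ty": 0, "tz": 3, "yaw": 0, "claw": 5.5}, {"tx": 0, "ty": 0, "tz": 3, "yaw": 0, "claw": 5.5}, {"tx": 0.3, "ty": -1, "tz": 3, "yaw": 0, "claw": 6}, {"tx": 0.5, "ty": -2, "tz": 2, "yaw": 0, "claw": 6}, {"tx": 0.6, "ty": -2.4, "tz": 0, "yaw": 0, "claw": 6}, {"tx": 0.6, "ty": -2.4, "tz": 0, "yaw": 0, "claw": 6}, {"tx": 0.6, "ty": -2.2, "tz": 0, "yaw": 0, "claw": 6}, {"tx": 0.6, "ty": -2, "tz": 0, "yaw": 0, "claw": 6}, {"tx": 0, "ty": 0, "tz": 0, "yaw": 0, "claw": 6}, {"tx": 0, "ty": 0, "tz": 0, "yaw": 0, "claw": 6}, {"tx": 0, "ty": 0, "tz": 0, "yaw": 0, "claw": 6}]'

```text
time_s: 14.15
position: [0.5157, 0.0803, 0.1882]
tool_rot: [[-0.251, 0.968, -0.0], [0.968, 0.251, 0.0], [0.0, -0.0, -1.0]]
ft_force: [-0.1, -0.6, -0.1]
grip_width: 0.0601
gripper_force: 0.0
```

```bash
cat > m.py <<'E'
from h import *
import sys
yh=np.array([-.2502,.9682,0]); xh=np.array([.9682,.2502,0])
c,I,D=snap('wrist',sys.argv[1]); o=env.observe(); p=o['position']; print(o['time_s'],p.round(4),o['q'].round(1),o['wrist_torque'].round(3),o['ft_force'].round(1)); P=cloud(c,D)
A=np.stack([P@xh,P@yh,P[...,2]],-1)*1000; A[D<=0]=-999
g=I.astype(int)
def box(x0,x1,y0,y1,z0,z1): return (A[...,0]>x0)&(A[...,0]<x1)&(A[...,1]>y0)&(A[...,1]<y1)&(A[...,2]>z0)&(A[...,2]<z1)
m=box(495,543,45,100,46,53)&(g.max(2)<75); q=A[m]
if len(q): print('sink',len(q),np.percentile(q,[1,50,99],axis=0).round(1).tolist(),cv2.minAreaRect(q[:,:2].astype(np.float32)))
m=box(490,549,-82,-22,84,98); q=A[m]
if len(q): print('knob',len(q),cv2.minEnclosingCircle(q[:,:2].astype(np.float32)),q[:,2].max())
b=((g.min(2)>140)&m).astype(np.uint8); n,l,s,ce=cv2.connectedComponentsWithStats(b)
for i in range(1,n):
    if s[i,4]>5: r=ray(c,*ce[i],.093); print(ce[i].round(1),s[i].tolist(),(1000*r@xh).round(1),(1000*r@yh).round(1))
E
python3 m.py w5
```

```text
14.2 [0.5158 0.0804 0.1882] [ -4.2  22.2  84.7   0.   73.1 -18.7] [-0.062  0.056  0.014] [-0.3  0.1  0.8]
sink 1055 [[503.4, 58.3, 46.1], [517.9, 66.3, 50.3], [532.7, 74.5, 52.2]] ((517.9785766601562, 66.4420166015625), (29.921062469482422, 16.47631072998047), 0.162113755941391)
knob 4085 ((519.178466796875, -52.45323944091797), 20.81160545349121) 95.6392031026051
[332.3 245.6] [326, 244, 14, 4, 54] 532.4 -52.6
```

View pics/w5.png

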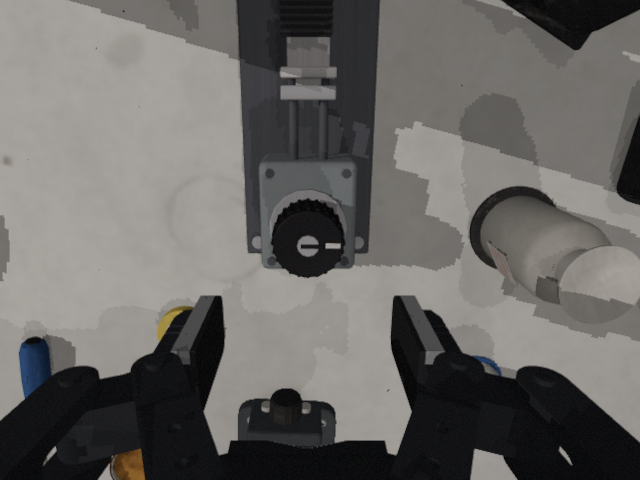

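The sink sits flat at clamp x −1 mm and square to 0.2°. The knob is at (309,238) with its pointer to the right. I lower onto the knob and grip it.

Request:
servo_tool --steps '[{"tx": 0, "ty": -0.1, "tz": -2, "yaw": 0, "claw": 6}, {"tx": 0, "ty": 0, "tz": -2, "yaw": 0, "claw": 6}, {"tx": 0, "ty": 0, "tz": -2, "yaw": 0, "claw": 6}, {"tx": 0, "ty": 0, "tz": -2, "yaw": 0, "claw": 6}, {"tx": 0, "ty": 0, "tz": -1.5, "yaw": 0, "claw": 6}, {"tx": 0, "ty": 0, "tz": -0.7, "yaw": 0, "claw": 6}, {"tx": 0, "ty": 0, "tz": 0, "yaw": 0, "claw": 5}, {"tx": 0, "ty": 0, "tz": 0, "yaw": 0, "claw": 4.4}, {"tx": 0, "ty": 0, "tz": 0, "yaw": 0, "claw": 4.1}, {"tx": 0, "ty": 0, "tz": 0, "yaw": 0, "claw": 3.4}, {"tx": 0, "ty": 0, "tz": 0, "yaw": 0, "claw": 3.4}, {"tx": 0, "ty": 0, "tz": 0, "yaw": 0, "claw": 3.4}, {"tx": 0, "ty": 0, "tz": 0, "yaw": 0, "claw": 3.4}]' --newtons 50

```text
time_s: 15.5
position: [0.5164, 0.0786, 0.0871]
tool_rot: [[-0.25, 0.968, 0.002], [0.968, 0.25, 0.0], [-0.0, 0.002, -1.0]]
ft_force: [-1.4, 0.7, 4.8]
grip_width: 0.0376
gripper_force: 49.6
```

```bash
cat > s.py <<'E'
from rig import env
import numpy as np
o=env.observe(); R=o['tool_rot']; print(round(o['time_s'],2),o['position'].round(4),'yaw',np.degrees(np.arctan2(R[1,1],R[0,1])).round(2),'q6',o['q'][5].round(2),'tau',o['wrist_torque'].round(3),'F',o['ft_force'].round(1),'grip',o['grip_width'].round(4),o['gripper_force'],'eff6',o['joint_efforts'][5].round(3))
E
python3 s.py
```

```text
Traceback (most recent call last):
  File "s.py", line 3, in <module>
    o=env.observe(); R=o['tool_rot']; print(round(o['time_s'],2),o['position'].round(4),'yaw',np.degrees(np.arctan2(R[1,1],R[0,1])).round(2),'q6',o['q'][5].round(2),'tau',o['wrist_torque'].round(3),'F',o['ft_force'].round(1),'grip',o['grip_width'].round(4),o['gripper_force'],'eff6',o['joint_efforts'][5].round(3))
                                                                                                                                                                                                                                        ^^^^^^^^^^^^^^^^^^^^^
AttributeError: 'float' object has no attribute 'round'
```

Request:
servo_tool --steps '[{"tx": 0, "ty": 0, "tz": 0, "yaw": -2, "claw": 3.4}, {"tx": 0, "ty": 0, "tz": 0, "yaw": -4, "claw": 3.4}, {"tx": 0, "ty": 0, "tz": 0, "yaw": -5, "claw": 3.4}, {"tx": 0, "ty": 0, "tz": 0, "yaw": -5, "claw": 3.4}, {"tx": 0, "ty": 0, "tz": 0, "yaw": -5, "claw": 3.4}, {"tx": 0, "ty": 0, "tz": 0, "yaw": -5, "claw": 3.4}, {"tx": 0, "ty": 0, "tz": 0, "yaw": -5, "claw": 3.4}, {"tx": 0, "ty": 0, "tz": 0, "yaw": -5, "claw": 3.4}, {"tx": 0, "ty": 0, "tz": 0, "yaw": -5, "claw": 3.4}, {"tx": 0, "ty": 0, "tz": 0, "yaw": -5, "claw": 3.4}, {"tx": 0, "ty": 0, "tz": 0, "yaw": -4, "claw": 3.4}, {"tx": 0, "ty": 0, "tz": 0, "yaw": -4, "claw": 3.4}, {"tx": 0, "ty": 0, "tz": 0, "yaw": -4, "claw": 3.4}, {"tx": 0, "ty": 0, "tz": 0, "yaw": -2, "claw": 3.4}]'

```text
time_s: 16.9
position: [0.5159, 0.0788, 0.0871]
tool_rot: [[0.715, 0.699, 0.0], [0.699, -0.715, 0.0], [0.0, 0.0, -1.0]]
ft_force: [-4.0, 1.2, 7.7]
grip_width: 0.0379
gripper_force: 49.8
```

```bash
sed -i "s/o\['joint_efforts'\]\[5\].round(3)/round(float(o['joint_efforts'][5]),3)/; s/o\['grip_width'\].round(4)/round(o['grip_width'],4)/; s/o\['q'\]\[5\].round(2)/round(float(o['q'][5]),2)/" s.py; python3 s.py
```

```text
16.9 [0.5159 0.0788 0.0871] yaw -45.65 q6 41.3 tau [0.21  0.616 0.1  ] F [-4.   1.2  7.7] grip 0.0379 49.758019829168916 eff6 -0.007
```

Request:
servo_tool --steps '[{"tx": 0, "ty": 0, "tz": 0, "yaw": -4, "claw": 3.4}, {"tx": 0, "ty": 0, "tz": 0, "yaw": -4, "claw": 3.4}, {"tx": 0, "ty": 0, "tz": 0, "yaw": -4, "claw": 3.4}, {"tx": 0, "ty": 0, "tz": 0, "yaw": -3, "claw": 3.4}, {"tx": 0, "ty": 0, "tz": 0, "yaw": -3, "claw": 3.4}, {"tx": 0, "ty": 0, "tz": 0, "yaw": -3, "claw": 3.4}, {"tx": 0, "ty": 0, "tz": 0, "yaw": -2, "claw": 3.4}, {"tx": 0, "ty": 0, "tz": 0, "yaw": -2, "claw": 3.4}]'

```text
time_s: 17.7
position: [0.5157, 0.079, 0.0871]
tool_rot: [[0.943, 0.332, 0.0], [0.332, -0.943, 0.001], [0.0, -0.0, -1.0]]
ft_force: [-3.6, 2.5, 6.7]
grip_width: 0.0377
gripper_force: 49.8
```

```bash
python3 s.py; python3 m.py w6
python3 - <<'E'
from h import *
c,I,D=load('w6'); cv2.imwrite('pics/w6b.png',I[:,:,::-1])
E
```

```text
17.7 [0.5157 0.079  0.0871] yaw -70.59 q6 66.25 tau [0.393 0.681 0.15 ] F [-3.6  2.5  6.7] grip 0.0377 49.79582954663783 eff6 -0.309
17.75 [0.5158 0.079  0.0871] [-4.3 29.5 92.3  0.  58.2 66.4] [0.449 0.637 0.094] [-3.3  2.1  6.9]
sink 1841 [[503.3, 61.4, 46.5], [517.7, 66.3, 49.8], [533.0, 72.9, 51.9]] ((517.9798583984375, 62.71673583984375), (23.13861846923828, 30.51877212524414), 88.2989273071289)
knob 13275 ((525.490966796875, -51.99674606323242), 30.152286529541016) 97.99019789842478
[301.1 350.8] [289, 335, 27, 30, 365] 517.7 -51.2
[349.2 347.8] [338, 344, 24, 8, 171] 520.1 -66.1
```

View pics/w6.png

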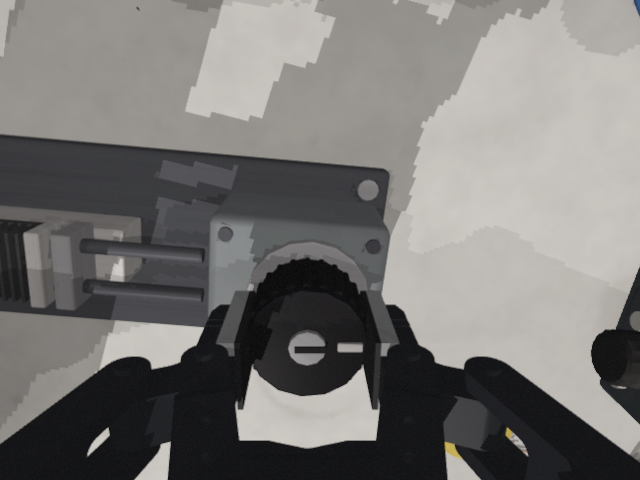

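The camera sees both the pointer at (349,348) and the slot at (308,350) with the knob gripped, so slip can be measured directly. The jaw has reached the sink, at about (36,265).

```bash
cat > slip.py <<'E'
from h import *
import sys
exec(open('s.py').read())
if len(sys.argv)>2: c,I,D=load(sys.argv[1])
else: c,I,D=snap('wrist',sys.argv[1])
A=np.array([.5158,.0790])
u,v=proj(c,(*A,.094)); f=c[0]
g=I.astype(int).mean(2)
b=((g>110)).astype(np.uint8); yy,xx=np.mgrid[:480,:640]
h=c[3][2,3]-.094; pr=f*.001/h  # px per mm
rr=np.hypot(xx-u,yy-v)/pr; b[rr>19]=0
n,l,s,ce=cv2.connectedComponentsWithStats(b)
disk=max(range(1,n),key=lambda i:s[i,4]*(np.hypot(*(ce[i]-[u,v]))/pr<6))
(du,dv),rad=cv2.minEnclosingCircle(np.argwhere(l==disk)[:,::-1].astype(np.float32))
dk=(g<85)&(np.hypot(xx-du,yy-dv)<0.8*rad); pts=np.argwhere(dk)[:,::-1]
W=np.array([ray(c,*q,.094)[:2] for q in pts]); w=W-W.mean(0); ev=np.linalg.svd(w)[2][0]; slot=np.degrees(np.arctan2(ev[1],ev[0]))
C=ray(c,du,dv,.094)[:2]
pm=[i for i in range(1,n) if i!=disk and s[i,4]>60 and 9<np.hypot(ce[i][0]-du,ce[i][1]-dv)/pr<18]
for i in pm:
    M=ray(c,*ce[i],.092)[:2]; d=M-C; a=np.degrees(np.arctan2(d[1],d[0]))
    sl=(slot-a+90)%180-90
    print('disk',round(du),round(dv),round(rad/pr,1),'npx',len(pts),'mark r',(np.hypot(*d)*1000).round(1),'slot',slot.round(1),'mark',a.round(1),'slip deg',round(sl,1),'rad',round(np.radians(sl),3))
E
python3 slip.py w6 x
```

```text
17.75 [0.5158 0.079  0.0871] yaw -70.7 q6 66.35 tau [0.449 0.637 0.094] F [-3.3  2.1  6.9] grip 0.0376 49.79449344333261 eff6 0.031
disk 306 348 5.0 npx 156 mark r 13.8 slot -70.5 mark -74.3 slip deg 3.8 rad 0.066
disk 306 348 5.0 npx 156 mark r 19.8 slot -70.5 mark -160.7 slip deg -89.7 rad -1.566
```

Request:
servo_tool --steps '[{"tx": 0, "ty": 0, "tz": 0, "yaw": -2, "claw": 3.4}, {"tx": 0, "ty": 0, "tz": 0, "yaw": -2, "claw": 3.4}, {"tx": 0, "ty": 0, "tz": 0, "yaw": -2, "claw": 3.4}, {"tx": 0, "ty": 0, "tz": 0, "yaw": -2, "claw": 3.4}, {"tx": 0, "ty": 0, "tz": 0, "yaw": -2, "claw": 3.4}]'

```text
time_s: 18.25
position: [0.5157, 0.0791, 0.0871]
tool_rot: [[0.987, 0.163, 0.0], [0.163, -0.987, 0.001], [0.0, -0.001, -1.0]]
ft_force: [-4.4, 2.8, 8.5]
grip_width: 0.0376
gripper_force: 49.8
```

```bash
python3 slip.py w7
```

```text
18.25 [0.5157 0.0791 0.0871] yaw -80.59 q6 76.24 tau [0.487 0.703 0.129] F [-4.4  2.8  8.5] grip 0.0376 49.80123352725059 eff6 -0.322
disk 306 348 5.0 npx 160 mark r 13.8 slot -81.6 mark -84.3 slip deg 2.7 rad 0.047
disk 306 348 5.0 npx 160 mark r 19.8 slot -81.6 mark -170.8 slip deg 89.2 rad 1.556
```

Request:
servo_tool --steps '[{"tx": 0, "ty": 0, "tz": 0, "yaw": -2, "claw": 3.4}, {"tx": 0, "ty": 0, "tz": 0, "yaw": -2, "claw": 3.4}, {"tx": 0, "ty": 0, "tz": 0, "yaw": -2, "claw": 3.4}]'

```text
time_s: 18.6
position: [0.5157, 0.0791, 0.0871]
tool_rot: [[0.998, 0.059, 0.0], [0.059, -0.998, 0.001], [0.0, -0.001, -1.0]]
ft_force: [-4.3, 3.4, 7.9]
grip_width: 0.0379
gripper_force: 49.8
```

```bash
python3 slip.py w8|head -2
```

```text
18.6 [0.5157 0.0791 0.0871] yaw -86.59 q6 82.24 tau [0.56  0.647 0.136] F [-4.3  3.4  7.9] grip 0.0379 49.80260016862303 eff6 -0.321
disk 307 348 4.9 npx 160 mark r 13.7 slot -86.1 mark -91.1 slip deg 5.0 rad 0.088
```

Request:
servo_tool --steps '[{"tx": 0, "ty": 0, "tz": 0, "yaw": -2, "claw": 3.4}, {"tx": 0, "ty": 0, "tz": 0, "yaw": -2, "claw": 3.4}]'

```text
time_s: 18.85
position: [0.5157, 0.0792, 0.0871]
tool_rot: [[1.0, -0.01, 0.0], [-0.01, -1.0, 0.001], [0.0, -0.001, -1.0]]
ft_force: [-4.4, 3.3, 7.1]
grip_width: 0.0372
gripper_force: 49.8
```

```bash
python3 slip.py w9|head -2
```

```text
18.85 [0.5157 0.0792 0.0871] yaw -90.58 q6 86.24 tau [0.574 0.684 0.259] F [-4.4  3.3  7.1] grip 0.0372 49.79976426344365 eff6 -0.265
disk 306 348 5.0 npx 160 mark r 13.8 slot -90.0 mark -95.1 slip deg 5.0 rad 0.087
```

Request:
servo_tool --steps '[{"tx": 0, "ty": 0, "tz": 0, "yaw": -2, "claw": 3.4}, {"tx": 0, "ty": 0, "tz": 0, "yaw": -1, "claw": 3.4}]'

```text
time_s: 19.1
position: [0.5157, 0.0792, 0.0871]
tool_rot: [[0.998, -0.062, 0.0], [-0.062, -0.998, 0.001], [0.0, -0.001, -1.0]]
ft_force: [-4.3, 5.5, 7.5]
grip_width: 0.0377
gripper_force: 49.8
```

```bash
python3 slip.py w10|head -2
```

```text
19.1 [0.5157 0.0792 0.0871] yaw -93.56 q6 89.22 tau [0.625 0.65  0.232] F [-4.3  5.5  7.5] grip 0.0377 49.796962277032435 eff6 0.178
disk 307 348 4.9 npx 160 mark r 13.7 slot -93.0 mark -97.7 slip deg 4.7 rad 0.082
```

Request:
servo_tool --steps '[{"tx": 0, "ty": 0, "tz": 0, "yaw": -2, "claw": 3.4}, {"tx": 0, "ty": 0, "tz": 0, "yaw": -1, "claw": 3.4}]'

```text
time_s: 19.35
position: [0.5157, 0.0792, 0.0871]
tool_rot: [[0.993, -0.114, 0.0], [-0.114, -0.993, 0.001], [0.0, -0.001, -1.0]]
ft_force: [-4.3, 4.6, 7.5]
grip_width: 0.0376
gripper_force: 49.8
```

```bash
python3 slip.py w11|head -2
```

```text
19.35 [0.5157 0.0792 0.0871] yaw -96.55 q6 92.21 tau [0.722 0.63  0.334] F [-4.3  4.6  7.5] grip 0.0376 49.793959935195744 eff6 0.23
disk 307 348 4.9 npx 160 mark r 13.7 slot -96.0 mark -100.8 slip deg 4.7 rad 0.083
```

Request:
servo_tool --steps '[{"tx": 0, "ty": 0, "tz": 0, "yaw": -2, "claw": 3.4}, {"tx": 0, "ty": 0, "tz": 0, "yaw": -2, "claw": 3.4}]'

```text
time_s: 19.6
position: [0.5157, 0.0793, 0.0871]
tool_rot: [[0.983, -0.183, 0.0], [-0.183, -0.983, 0.001], [0.0, -0.001, -1.0]]
ft_force: [-4.1, 4.3, 6.7]
grip_width: 0.0375
gripper_force: 49.8
```

```bash
python3 slip.py w12|head -2
```

```text
19.6 [0.5157 0.0793 0.0871] yaw -100.55 q6 96.22 tau [0.787 0.652 0.438] F [-4.1  4.3  6.7] grip 0.0375 49.78736150544137 eff6 -0.093
disk 307 348 4.9 npx 161 mark r 13.6 slot -100.2 mark -104.3 slip deg 4.1 rad 0.071
```

Request:
servo_tool --steps '[{"tx": 0, "ty": 0, "tz": 0, "yaw": -2, "claw": 3.4}, {"tx": 0, "ty": 0, "tz": 0, "yaw": -1, "claw": 3.4}]'

```text
time_s: 19.85
position: [0.5157, 0.0793, 0.0871]
tool_rot: [[0.972, -0.234, 0.0], [-0.234, -0.972, 0.001], [-0.0, -0.001, -1.0]]
ft_force: [-3.7, 4.4, 7.1]
grip_width: 0.0372
gripper_force: 49.8
```

```bash
python3 slip.py w13|head -2
```

```text
19.85 [0.5157 0.0793 0.0871] yaw -103.54 q6 99.21 tau [0.797 0.664 0.357] F [-3.7  4.4  7.1] grip 0.0372 49.78513541165739 eff6 0.305
disk 307 349 4.9 npx 180 mark r 13.6 slot 80.1 mark -106.9 slip deg 7.0 rad 0.123
```

Request:
servo_tool --steps '[{"tx": 0, "ty": 0, "tz": 0, "yaw": -2, "claw": 3.4}, {"tx": 0, "ty": 0, "tz": 0, "yaw": -2, "claw": 3.4}, {"tx": 0, "ty": 0, "tz": 0, "yaw": -2, "claw": 3.4}]'

```text
time_s: 20.2
position: [0.5157, 0.0794, 0.0871]
tool_rot: [[0.942, -0.335, 0.0], [-0.335, -0.942, 0.001], [-0.0, -0.001, -1.0]]
ft_force: [-4.0, 5.5, 6.7]
grip_width: 0.0374
gripper_force: 49.8
```

```bash
python3 slip.py w14|head -2
```

```text
20.2 [0.5157 0.0794 0.0871] yaw -109.57 q6 105.23 tau [0.825 0.677 0.221] F [-4.   5.5  6.7] grip 0.0374 49.78522699791938 eff6 -0.234
disk 307 349 4.9 npx 182 mark r 13.1 slot 79.1 mark -113.6 slip deg 12.7 rad 0.222
```

Request:
servo_tool --steps '[{"tx": 0, "ty": 0, "tz": 0, "yaw": -2, "claw": 3.4}, {"tx": 0, "ty": 0, "tz": 0, "yaw": -2, "claw": 3.4}]'

```text
time_s: 20.45
position: [0.5157, 0.0794, 0.0871]
tool_rot: [[0.916, -0.4, 0.0], [-0.4, -0.916, 0.001], [-0.0, -0.001, -1.0]]
ft_force: [-3.9, 5.6, 7.4]
grip_width: 0.0377
gripper_force: 49.8
```

```bash
python3 slip.py w15|head -2
```

```text
20.45 [0.5157 0.0794 0.0871] yaw -113.6 q6 109.25 tau [0.843 0.596 0.008] F [-3.9  5.6  7.4] grip 0.0377 49.77771590463817 eff6 -0.448
disk 307 349 5.0 npx 184 mark r 12.3 slot 83.2 mark -118.0 slip deg 21.2 rad 0.37
```

The moment fell from 0.44 to 0.01 N m, which is the click. I ease towards the notch, staying well short of a second click.

Request:
servo_tool --steps '[{"tx": 0, "ty": 0, "tz": 0, "yaw": -2, "claw": 3.4}, {"tx": 0, "ty": 0, "tz": 0, "yaw": -2, "claw": 3.4}]'

```text
time_s: 20.7
position: [0.5158, 0.0794, 0.0871]
tool_rot: [[0.886, -0.463, 0.0], [-0.463, -0.886, 0.001], [-0.0, -0.001, -1.0]]
ft_force: [-3.4, 5.7, 6.7]
grip_width: 0.0373
gripper_force: 49.8
```

```bash
python3 slip.py w16|head -2
```

```text
20.7 [0.5158 0.0794 0.0871] yaw -117.58 q6 113.24 tau [0.939 0.646 0.273] F [-3.4  5.7  6.7] grip 0.0373 49.77147535420954 eff6 -0.236
disk 307 349 4.9 npx 193 mark r 11.9 slot 87.3 mark -122.0 slip deg 29.3 rad 0.511
```

Request:
servo_tool --steps '[{"tx": 0, "ty": 0, "tz": 0, "yaw": -2, "claw": 3.4}, {"tx": 0, "ty": 0, "tz": 0, "yaw": -1, "claw": 3.4}, {"tx": 0, "ty": 0, "tz": 0, "yaw": 0, "claw": 3.4}]'

```text
time_s: 21.05
position: [0.5158, 0.0794, 0.0871]
tool_rot: [[0.861, -0.508, 0.0], [-0.508, -0.861, 0.001], [-0.0, -0.001, -1.0]]
ft_force: [-3.9, 6.4, 8.0]
grip_width: 0.0373
gripper_force: 49.8
```

```bash
python3 slip.py w17|head -2
python3 - <<'E'
from h import *
for k,n in enumerate(('w12','w15','w17')):
    c,I,D=load(n); b=cv2.resize(I[290:420,230:390,::-1],None,fx=1.6,fy=1.6,interpolation=cv2.INTER_CUBIC); a=b if k==0 else np.hstack([a,b])
cv2.imwrite('pics/cmp.png',a)
E
```

```text
21.05 [0.5158 0.0794 0.0871] yaw -120.52 q6 116.18 tau [0.931 0.551 0.237] F [-3.9  6.4  8. ] grip 0.0373 49.76888119708747 eff6 0.409
disk 307 348 4.9 npx 198 mark r 11.8 slot 86.3 mark -125.5 slip deg 31.8 rad 0.555
```

View pics/cmp.png

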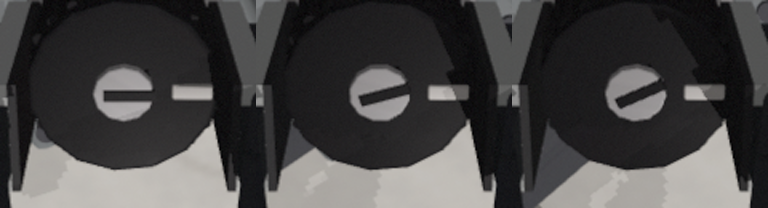

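The three crops show the slot in line with the pointer before the click, then about 14°, then about 22° behind it. That is about 0.35–0.4 rad, close to the notch at 0.42 and short of 0.57, so there was one click. Letting go.

Request:
servo_tool --steps '[{"tx": 0, "ty": 0, "tz": 0, "yaw": 0, "claw": 3.9}, {"tx": 0, "ty": 0, "tz": 0, "yaw": 0, "claw": 4.5}, {"tx": 0, "ty": 0, "tz": 0, "yaw": 0, "claw": 5.5}, {"tx": 0, "ty": 0, "tz": 0, "yaw": 0, "claw": 6}, {"tx": 0, "ty": 0, "tz": 0.5, "yaw": 0, "claw": 6}, {"tx": 0, "ty": 0, "tz": 1.5, "yaw": 0, "claw": 6}, {"tx": 0, "ty": 0, "tz": 3, "yaw": 0, "claw": 6}, {"tx": 0, "ty": 0, "tz": 3, "yaw": 0, "claw": 6}, {"tx": 0, "ty": 0, "tz": 3, "yaw": 8, "claw": 6}, {"tx": 0, "ty": 1, "tz": 2, "yaw": 8, "claw": 6}, {"tx": -0.3, "ty": 2, "tz": 1, "yaw": 8, "claw": 6}, {"tx": -0.4, "ty": 2, "tz": 0, "yaw": 8, "claw": 6}, {"tx": -0.3, "ty": 1, "tz": 0, "yaw": 8, "claw": 6}, {"tx": 0, "ty": 0, "tz": 0, "yaw": 5, "claw": 6}, {"tx": 0, "ty": 0, "tz": 0, "yaw": 0, "claw": 6}, {"tx": 0, "ty": 0, "tz": 0, "yaw": 0, "claw": 6}, {"tx": 0, "ty": 0, "tz": 0, "yaw": 0, "claw": 6}]'

```text
time_s: 22.8
position: [0.5061, 0.1383, 0.2261]
tool_rot: [[0.969, 0.248, -0.0], [0.248, -0.969, -0.0], [-0.0, 0.0, -1.0]]
ft_force: [0.4, -0.0, 0.0]
grip_width: 0.06
gripper_force: 0.0
```

```bash
python3 m.py w18
```

```text
22.85 [0.5061 0.1383 0.2261] [ 2.3 20.4 80.8  0.  78.8 78. ] [ 0.037 -0.012  0.027] [ 0.7  0.2 -0.6]
sink 1254 [[503.6, 49.7, 46.1], [519.2, 77.7, 50.1], [535.2, 99.4, 52.2]] ((518.8660278320312, 72.38304138183594), (31.82217788696289, 55.22442626953125), 1.8351469039916992)
knob 3103 ((519.1842041015625, -52.99287796020508), 20.814743041992188) 96.12769981070413
[417.4 244.4] [413, 241, 9, 8, 35] 510.1 -62.8
```

View pics/w18.png

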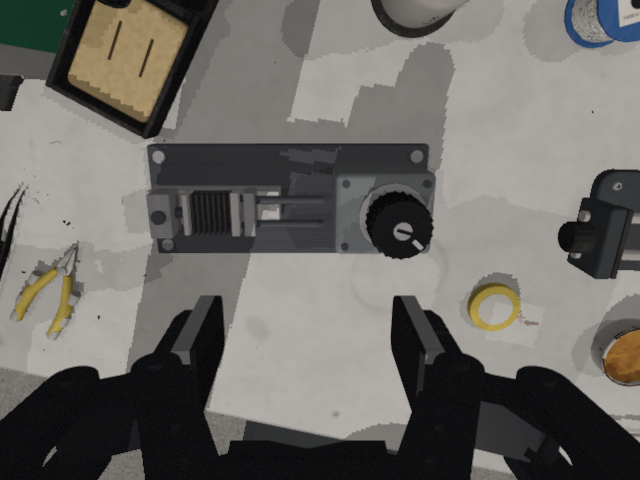

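The sink is held square between the foot plate at (187,212) and the pad at (236,213). The pointer is at (417,244) and the slot is about (403,231). One numeric slip check before handing in.

Run:
```python
from h import *
c,I,D=load('w18'); s=8
x0,y0=385,215; g=cv2.resize(I[y0:260,x0:435].astype(np.float32).mean(2),None,fx=s,fy=s,interpolation=cv2.INTER_CUBIC)
def w(p,z): return np.array([ray(c,x0+(q[0]+.5)/s-.5,y0+(q[1]+.5)/s-.5,z)[:2] for q in p])
b=(g>105).astype(np.uint8); n,l,st,ce=cv2.connectedComponentsWithStats(b)
for i in range(1,n):
    if st[i,4]>400: print(i,st[i],ce[i]/s+[x0,y0])
def ang(W,wt=None):
    W=W-W.mean(0); e=np.linalg.svd(W,full_matrices=False)[2][0]; return np.degrees(np.arctan2(e[1],e[0]))
A=np.array([.5158,.0790])
for th in(60,75,90,105):
    yy,xx=np.mgrid[:g.shape[0],:g.shape[1]]
    i=max(range(1,n),key=lambda k:st[k,4] if np.hypot(*(ce[k]/s+[x0,y0]-[403,231]))<4 else 0)
    (du,dv),r=cv2.minEnclosingCircle(np.argwhere(l==i)[:,::-1].astype(np.float32))
    d=np.argwhere((g<th)&(np.hypot(xx-du,yy-dv)<.8*r))[:,::-1]; 
    print(th,(du/s+x0,dv/s+y0,r/s),len(d),'slot',ang(w(d,.094)).round(1))
C=w([(du,dv)],.094)[0]
for k in range(1,n):
    if st[k,4]>400 and np.hypot(*(ce[k]/s+[x0,y0]-[417,244]))<4:
        W=w(np.argwhere(l==k)[:,::-1],.092); v=W.mean(0)-C; print('mark bar',ang(W).round(1),'from centre',np.degrees(np.arctan2(v[1],v[0])).round(1),np.hypot(*v))
```

```text
1 [  137     0   263   360 18998] [427.18847379 248.66137883]
2 [   71    64   148   137 11711] [402.64422338 231.22841773]
3 [ 220  200   87   80 3373] [417.82534094 244.9719834 ]
4 [   0  331  127   29 2090] [390.822189  258.6555622]
60 (402.9636402130127, 231.26558303833008, 9.389912605285645) 2300 slot -91.4
75 (402.9636402130127, 231.26558303833008, 9.389912605285645) 2683 slot -91.7
90 (402.9636402130127, 231.26558303833008, 9.389912605285645) 3086 slot -91.8
105 (402.9636402130127, 231.26558303833008, 9.389912605285645) 3543 slot -92.2
mark bar 61.0 from centre -118.4 0.014320454777441488
```

```bash
python3 -c "
from rig import env
print(env.close_job())"
```

```text
the job is handed in; nothing more can be done
None
```

The heat sink lies flat and square on the bed between foot plate and jaw. I stopped turning the knob after the first click (slip about 0.45 rad, moment down from 0.44 to 0.01 N m) and handed the job in at about 23 s; no verdict came back.

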